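Register a storage box on the lid below

TASK

The smaller storage box was put down askew on the lid of the larger one. Slide it gently on the lid, without lifting it off or tipping it up, until all four of its feet have dropped fully home into the four recesses of the lid and it sits level; leave the things lying in front alone.

Things in the scene. Friction and masses are not known exactly. Their poses are not given: they have to be found in the camera images.
- lower_box: Grey lower storage box, 146 x 154 x 68 mm (x, y, z), with a white lid; fixed, does not move when touched. Origin: centre of its underside, on a 2 mm bench mat; x points to its back (away from the robot, within 0.2 rad), y to its left, z up.
- lid_nominal (a point): Point on the lower box, centre of its flat lid top if the lid (164 x 172 mm) sat centred. It is fast but was clipped on with play: its true centre is up to 6 mm off this point in x and in y, not reported, to be seen or felt. Lid square to the box, top 80 mm over the box's origin. Four recesses 24 x 24 mm, 8 mm deep, at x = 10 +-36, y = +-42 mm from the lid's true centre.
- lip_nominal (a point): Top of the lip along the lid's back edge, middle of its front face, if the lid sat centred (it shifts with the lid, up to 6 mm). Lip: 8 mm thick, 160 mm long, 24 mm above the lid, front face 72.5 mm behind the lid's centre. A box pushed square against it has its feet in line with the recesses in x within 0.5 mm; slid along it in y, it drops in.
- upper_box: Smaller grey box with grey lid, 68 mm high, loose, 0.28 to 0.52 kg. Origin: centre under its feet; x back, y left. Feet: round, 18 mm, 10 mm long, at x = +-36, y = +-42 mm. It starts flat on the lower lid (origin 80 mm over the lower box's), 12 to 26 mm too near the robot, up to 28 mm too far left or right, turned up to 0.15 rad. Fully home: 72 mm. Slides with 1 to 7 N, up to 12 N when first struck.
- band_front (a point): Middle of the front face of the upper box's base band, the widest part and the place to push: 124 x 144 mm (x, y), 10 to 32 mm above the box's origin. This point is 62 mm in front of the origin and 21 mm above it. The walls above are 112 x 132 mm, the lid on top 116 x 136 mm: too wide to grasp.
- bench_timer: White bench timer, 66 x 66 x 18 mm, lying on the bench in front to the left; origin at the centre of its underside. Leave alone.
- culture_dish: Round covered culture dish, 90 mm across, 14 mm high, on the bench in front to the right; origin at the centre of its underside. Leave alone.
- marker: Marker pen, 135 mm long, 16 mm thick, on the bench in front; origin at the centre of its underside. Leave alone.

How it is judged:
At the end, for the whole second after the job is handed in: The upper box rests on the lower lid with all four feet home in the recesses: its origin 69 to 74.5 mm above the lower box's origin, level within 0.03 rad, within 35 mm (horizontally) and 0.12 rad of the lower box, at rest (z of upper_box in the frame of lower_box between 0.069 and 0.0745 m and angle between upper_box's own z axis and vertical below 0.03 rad and horizontal distance between upper_box and lower_box below 0.035 m and angle between the x axis of upper_box and the x axis of lower_box, either way round below 0.12 rad and linear speed of upper_box below 0.01 m/s); the robot touches nothing.
It fails at once if the upper box is lifted more than 15 mm off the lid (z of upper_box in the frame of lower_box above 0.095 m).
It fails at once if the upper box is tipped by more than 0.25 rad (angle between upper_box's own z axis and vertical above 0.25 rad).
It fails at once if the robot pushes on the upper box with more than 45 N (contact force between any of the arm, the fingers and upper_box above 45 N).
It fails at once if the timer, the culture dish or the marker is moved more than 20 mm (distance of any of bench_timer, culture_dish, marker from where it was at the start of the episode above 0.02 m).
It also fails if it takes over 72 s, if anything falls off the work surface, if the arm or the gripper's body presses on something with over 40 N, if the wrist force passes 120 N, or if a joint passes its speed limit or range.

ROBOT

A 7-joint arm with a two-finger parallel gripper is mounted at the origin on a cart in front of the work surface, level with it; the furniture and walls round the work are solid. World frame = base frame: x ahead of the robot, y to its left, z up, the work surface at z = 0. Lengths are in m, angles in rad, forces in N, time in s.
With the tool pointing down it reaches from about 0.4 to 0.85 m from the base axis. Payload 10.4 kg.
Tool frame: the origin (TCP) lies midway between the tips of the shut fingers; the grasp point (between the pads) lies 19 mm behind it; z points along the fingers, y is the line along which they close (so a half turn about z gives the same grasp; the last joint's range is limited). The gripper opens to 87 mm and grips with 3 to 60 N. Pads are 19 mm wide; open, the fingers measure 117 mm over their backs; the gripper's body (75 mm by 190 mm) begins 51 mm behind the grasp point.
Start: joints at [-1.343, 0.332, -0.065, 1.46, 0.022, 1.35, -0.088], TCP at [0.155, 0.605, 0.223] pointing down, gripper open.
Joint ranges: [-2.6, 2.6], [-0.5, 2.12], [-1.47, 1.34], [0.16, 2.42], [-1.27, 4.41], [0.06, 2.06], [-2.6, 2.6]. Speed limits (rad/s): [2.22, 2.22, 2.79, 2.79, 3.14, 3.14, 3.14].

INTERFACE

Orientations are given as a unit quaternion [x, y, z, w].
In Python, from bench import r gives the robot as it stands.
- The arm moves only by the tool arm_command, never from a script. Its argument "moves" is one flat list of numbers, 4 for each row, row after row: the shift along the tool's x, y, z in cm, then the turn about the tool's z in degrees. A call has 1 to 12 rows; each row shifts and turns the commanded pose from where the row before left it, along the tool's axes as they then stand; what a row does not reach is not made up. A row lasts 1/12 s, in which the tool goes at most 41.7 mm and 7.16 degrees, less where a joint would pass 70% of its speed; a pose out of reach is approached as far as the arm can. A call with a gripper value outside its range is refused whole. "fingers" is the opening in per cent of the stroke, from 0 (shut) to 100 (fully open), set as the call begins (left out, the last holds). The fingers move at their own pace and stop on an object; "squeeze" is the grip in N (left out, the last holds). Time passes only in rows, so rows that do not move let the fingers close. It gives the time, the measured TCP pose, the force, the opening and the grip force at its end, in the units of the state.
- r.read_state(): the state, without advancing time (a new reading comes with each control period).
- r.camera(name): name is "scene" or "side" or "wrist"; returns the picture (384x512x3 uint8, red, green, blue); there is no depth.
- r.camera_info(name): a dict with "fx", "fy", "cx", "cy" (pixels), "origin" and "attitude" of the camera in the world. Camera axes: x right, y up, looking along -z (the intrinsics and any distortion apply to the point x, -y, -z); pixel columns grow to the right and rows downward; lengths in m; the calibration is good to about 2 mm. A picture is of the moment at which its call begins: read the wrist's pose just before it. camera_info takes no time and is no camera call; for the wrist camera it gives the pose at the moment of the call.
- r.close_job(): hands the job in; it is judged then, once.
The state is a dict: "time": time; "joint_positions": joint angles; "joint_vel": joint speeds; "joint_torque": joint torques, N m; "ee_pos": TCP position; "eef_rot": TCP orientation; "ft_force": force on the tool from outside, world axes, zero at the start; "torque": the same for the moment, N m; "width": finger opening in m; "grip_force": force on a finger pad.
Only numpy, scipy, OpenCV 4.12 (cv2) and the standard library are available. Lean on these libraries where they do the work, as an engineer would, in place of code of your own. Each camera call takes 0.05 s, during which the arm holds its last target. There are 200 camera calls.

## Working session

There is one attempt and no reset: what is moved stays moved. The work goes in short steps, Python scripts to look and compute and a tool call to move; the robot and the scene stay as the last step left them, time stands still between calls to the robot, and variables do not carry over. Pictures are saved under pics/ and viewed, at most 10 in all, crops included, and the job is handed in when it is done.

Besides the shell and the picture viewer there is one more tool, called after ">>>" as name(argument=value, ...) on one line, values as JSON. arm_command: Moves the arm, as the interface text tells. Its arguments: {"type":"object","properties":{"moves":{"type":"array"},"fingers":{"type":"number"},"squeeze":{"type":"number"}},"required":["moves"]}

```bash
mkdir -p pics
cat > h.py <<'E'
import numpy as np,cv2
from scipy.spatial.transform import Rotation as R
from bench import r
def snap(n,f):
    i=r.camera_info(n); im=r.camera(n); cv2.imwrite(f'pics/{f}.png',im[:,:,::-1]); return im,i
E
python3 - <<'E'
from h import *
s=r.read_state();print(s['time'],s['ee_pos'],s['eef_rot'],s['ft_force'],s['width'])
a,i=snap('scene','s0');b,j=snap('side','d0');print(i,j)
cv2.imwrite('pics/both.png',cv2.resize(np.vstack([a,b])[:,:,::-1],(512,768))[:, :])
E
```

```text
0.0 [0.15504713 0.60507701 0.22173814] [ 1.25086560e-01  9.92145579e-01 -7.06930254e-04 -4.64858965e-05] [ 0.1778955  -0.01260594 -1.01261478] 0.08686277740094156
{'fx': 393.5798924719014, 'fy': 393.5798924719014, 'cx': 256.47172795925445, 'cy': 192.66332145487524, 'origin': array([0.1360478 , 0.54185753, 0.51307059]), 'attitude': array([-0.15492314,  0.47616955,  0.82905221, -0.24886505])} {'fx': 412.4556531735209, 'fy': 412.4556531735209, 'cx': 253.63791132713172, 'cy': 193.50544191545615, 'origin': array([0.46178768, 0.62514894, 0.59456519]), 'attitude': array([-0.03193925,  0.43867887,  0.89512423, -0.07275544])}
```

View pics/s0.png

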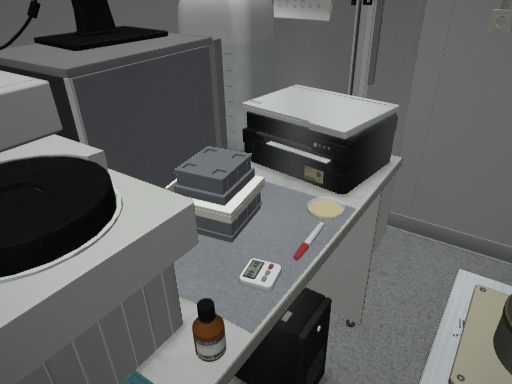

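View pics/d0.png

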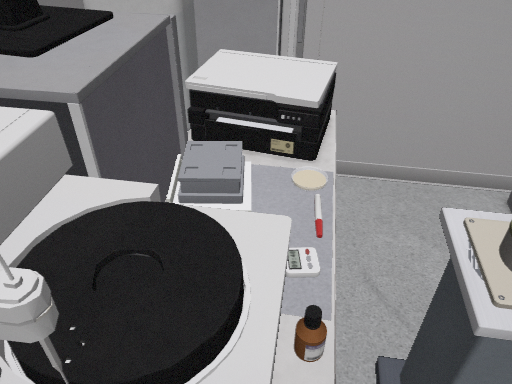

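Scene: boxes at about (215,190), timer (260,273), marker (308,240), dish (325,208). Side: boxes at (213,172). I'll zoom in.

```bash
cat >> h.py <<'E'
def ray(i,u,v,z):
    d=R.from_quat(i['attitude']).apply([(u-i['cx'])/i['fx'],-(v-i['cy'])/i['fy'],-1]);o=i['origin']
    return o+d*(z-o[2])/d[2]
def proj(i,p):
    q=R.from_quat(i['attitude']).inv().apply(np.array(p)-i['origin']); return np.array([i['cx']-i['fx']*q[...,0]/q[...,2],i['cy']+i['fy']*q[...,1]/q[...,2]]).T
E
python3 - <<'E'
from h import *
a=cv2.imread('pics/s0.png')[140:245,160:275];b=cv2.imread('pics/d0.png')[130:220,165:260]
f=lambda x:cv2.resize(x,None,fx=5,fy=5,interpolation=cv2.INTER_CUBIC)
cv2.imwrite('pics/s0c.png',f(a));cv2.imwrite('pics/d0c.png',f(b))
i=r.camera_info('scene');j=r.camera_info('side')
for n,k,p in [('box',i,(215,190)),('timer',i,(260,273)),('dish',i,(325,208)),('marker',i,(308,240)),('box',j,(213,172)),('timer',j,(302,262)),('dish',j,(310,179))]: print(n,ray(k,*p,.12 if n=='box' else .015))
E
```

```text
box [0.6031335  0.01601922 0.12      ]
timer [0.45478539 0.07653506 0.015     ]
dish [ 0.45154017 -0.19582581  0.015     ]
marker [ 0.42696063 -0.062825    0.015     ]
box [ 0.64714271 -0.03514565  0.12      ]
timer [0.45263748 0.08037289 0.015     ]
dish [ 0.45155522 -0.19163735  0.015     ]
```

View pics/s0c.png

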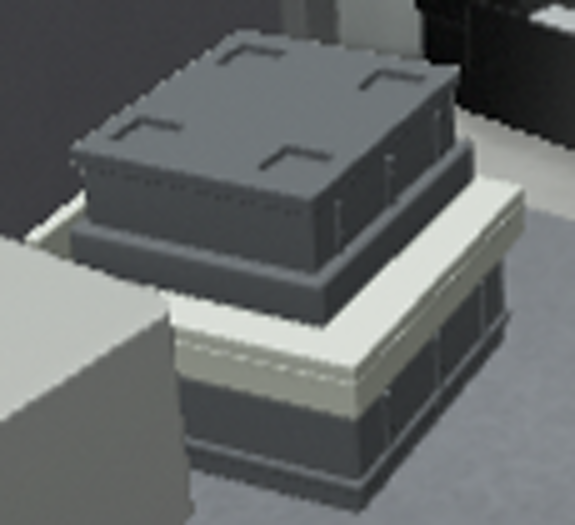

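View pics/d0c.png

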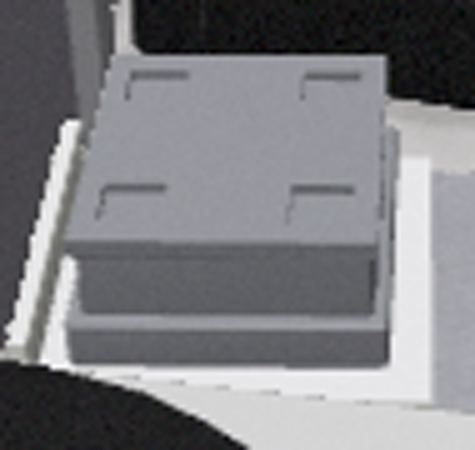

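Scene crop: upper lid corners (75,150),(235,33),(460,68),(318,200); white lid front corners (355,368),(522,187). Side crop: upper lid corners (115,57),(387,57),(378,243),(65,245); white lid edge (430,160)–(432,400), lip at left.

Run:
```python
from h import *
np.set_printoptions(precision=4,suppress=True)
i=r.camera_info('scene');j=r.camera_info('side')
def S(x,y,z): return ray(i,160+x/5-.4,140+y/5-.4,z)[:2]
def D(x,y,z): return ray(j,165+x/5-.4,130+y/5-.4,z)[:2]
for nm,F,P in [('scene',S,[(75,150),(235,33),(460,68),(318,200)]),('side',D,[(65,245),(115,57),(387,57),(378,243)])]:
    q=np.array([F(*p,.150) for p in P]);print(nm,q.round(4).tolist(),q.mean(0),[np.linalg.norm(q[k]-q[k-1]).round(4) for k in range(4)],[np.degrees(np.arctan2(*(q[k]-q[k-1])[::-1])).round(1) for k in range(4)])
print('lid',S(355,368,.082),S(522,187,.082),D(432,400,.082),D(430,160,.082))
print('lip',D(68,122,.106),D(5,355,.106),'lipfrontbase',D(35,362,.082), 'scene',S(30,238,.106),S(80,195,.106))
print('lower base', S(358,508,.002),S(510,318,.002))
```

```text
scene [[0.694, 0.0339], [0.7171, -0.0957], [0.6044, -0.1182], [0.5803, 0.0151]] [ 0.649  -0.0412] [np.float64(0.1153), np.float64(0.1316), np.float64(0.1149), np.float64(0.1355)] [np.float64(9.4), np.float64(-79.9), np.float64(-168.7), np.float64(100.3)]
side [[0.6946, 0.0382], [0.7146, -0.0953], [0.6022, -0.1147], [0.5813, 0.0177]] [ 0.6482 -0.0385] [np.float64(0.1151), np.float64(0.135), np.float64(0.1141), np.float64(0.134)] [np.float64(10.3), np.float64(-81.5), np.float64(-170.2), np.float64(99.0)]
lid [0.5608 0.0225] [ 0.5896 -0.145 ] [0.56   0.0233] [ 0.5882 -0.1421]
lip [ 0.7442 -0.1092] [0.7185 0.0522] lipfrontbase [0.718  0.0264] scene [0.7179 0.0444] [0.7276 0.004 ]
lower base [0.5712 0.0137] [ 0.6021 -0.1517]
```

Run:
```python
from h import *
np.set_printoptions(precision=3,suppress=True)
i=r.camera_info('scene');j=r.camera_info('side')
def tri(p,q):
    o1,o2=i['origin'],j['origin'];d1=ray(i,*p,0)-o1;d2=ray(j,*q,0)-o2
    t=np.linalg.lstsq(np.c_[d1,-d2],o2-o1,rcond=None)[0];a=o1+d1*t[0];b=o2+d2*t[1];return (a+b)/2,np.linalg.norm(a-b)
print('machine corner',tri((195,207),(292,215)), 'other', tri((78,138),(160,186)))
for p in [(195,207),(93,138)]: print([ray(i,*p,z) for z in (.1,.2,.3)])
print('side',[ray(j,292,215,z) for z in(.1,.2,.3)])
print('bottle',tri((206,305),(313,312)))
s=r.read_state();M=R.from_quat(s['eef_rot']).as_matrix();print(M)
snap('wrist','w0')
```

```text
machine corner (array([0.475, 0.202, 0.226]), np.float64(0.010055971940165734)) other (array([0.627, 0.264, 0.311]), np.float64(0.0056008753880989704))
[array([0.617, 0.064, 0.1  ]), array([0.501, 0.18 , 0.2  ]), array([0.384, 0.295, 0.3  ])]
[array([ 1.113, -0.059,  0.1  ]), array([0.876, 0.086, 0.2  ]), array([0.64 , 0.232, 0.3  ])]
side [array([0.48 , 0.047, 0.1  ]), array([0.476, 0.164, 0.2  ]), array([0.473, 0.281, 0.3  ])]
bottle (array([0.432, 0.249, 0.094]), np.float64(0.0005707732166908284))
[[-0.969  0.248 -0.   ]
 [ 0.248  0.969 -0.001]
 [-0.    -0.001 -1.   ]]
```

View pics/w0.png

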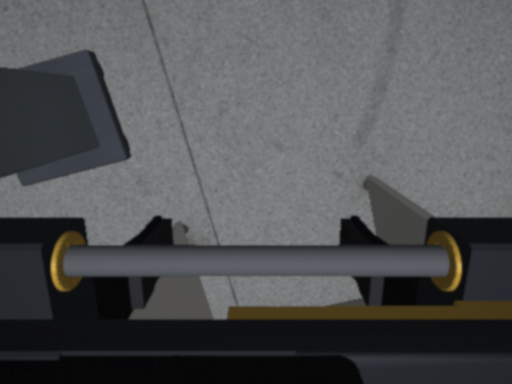

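>>> arm_command(moves=[-2.15,-2.1,-1.25,0,-2.15,-2.1,-1.25,0,-2.15,-2.1,-1.25,0,-2.15,-2.1,-1.25,0,-2.15,-2.1,-1.25,0,-2.15,-2.1,-1.25,0,-2.15,-2.1,-1.25,0,-2.15,-2.1,-1.25,0])

```text
time: 0.82
ee_pos: [0.2805, 0.3985, 0.323]
eef_rot: [0.125, 0.992, 0.0, -0.0]
ft_force: [0.2, 0.7, 0.7]
width: 0.0874
grip_force: 0.0
```

>>> arm_command(moves=[-2.2,-2.65,0,0,-2.2,-2.65,0,0,-2.2,-2.65,0,0,-2.2,-2.65,0,0,-2.2,-2.65,0,0,-2.2,-2.65,0,0,-2.2,-2.65,0,0,-2.2,-2.65,0,0,0,0,0,-6,0,0,0,-6,0,0,0,-6,0,0,0,-6])

```text
time: 1.82
ee_pos: [0.3978, 0.1507, 0.3224]
eef_rot: [-0.086, 0.996, 0.0, -0.0]
ft_force: [-0.2, 0.3, 0.5]
width: 0.087
grip_force: 0.0
```

>>> arm_command(moves=[-1.2,-2.9,0.9,0,-1.2,-2.9,0.9,0,-1.2,-2.9,0.9,0,-1.2,-2.9,0.9,0,-1.2,-2.9,0.9,0,-1.2,-2.9,0.9,0,-1.2,-2.9,0.9,0,-1.2,-2.9,0.9,0,0,0,0,0])

```text
time: 2.57
ee_pos: [0.5319, -0.0672, 0.2486]
eef_rot: [-0.081, 0.997, -0.002, -0.001]
ft_force: [0.0, -0.8, -1.4]
width: 0.0869
grip_force: 0.0
```

Run:
```python
from h import *
s=r.read_state();print(s['ee_pos'],s['eef_rot'],s['ft_force'],s['joint_positions'])
im,i=snap('wrist','w1');print(i)
np.save('w1.npy',[i[k] for k in('fx','fy','cx','cy')]+list(i['origin'])+list(i['attitude']))
```

```text
[ 0.53187912 -0.06717544  0.24859903] [-0.08106667  0.99670662 -0.00170525 -0.00109123] [ 0.02361219 -0.80522814 -1.38776655] [-0.66889785  0.13389279  0.7833357   1.69157278 -0.09268679  1.35725924
  1.86288536]
{'fx': 333.59054470097607, 'fy': 333.59054470097607, 'cx': 255.7709299312393, 'cy': 185.7021981564862, 'origin': array([ 0.46199493, -0.07742453,  0.4118018 ]), 'attitude': array([-0.08377701, -0.09673925,  0.75606877,  0.64185897])}
```

View pics/w1.png

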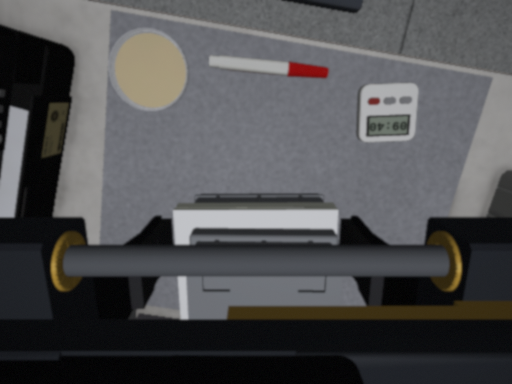

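Wrist view: lid front corners at about (174,209),(338,207); band front top edge (190,234)–(337,230); dish, marker, timer clear.

Run:
```python
from h import *
v=np.load('w1.npy');i=dict(fx=v[0],fy=v[1],cx=v[2],cy=v[3],origin=v[4:7],attitude=v[7:])
im=cv2.cvtColor(cv2.imread('pics/w1.png'),cv2.COLOR_BGR2GRAY)
print(im[208:214,168:182]);print(im[208:214,332:346]);print(im[200:246:1,260])
print(im[238:242,184:196]);print(im[238:242,330:345])
for p,z in [((173,210),.082),((339,210),.082),((190,240),.114),((338,240),.114)]:print(p,ray(i,*p,z).round(4))
s=[0.6486,-0.0398];a=np.radians(9.7);e=np.array([np.cos(a),np.sin(a)]);n=np.array([-e[1],e[0]])
for p,z in [((173,210),.082),((339,210),.082),((190,240),.114),((338,240),.114)]:
    d=ray(i,*p,z)[:2]-s;print((d@e).round(4),(d@n).round(4))
```

```text
[[115 117 118 119 116 111 104  99  95  94  94  95  96  96]
 [114 117 119 121 123 125 125 123 121 122 122 123 122 122]
 [113 115 118 122 134 152 162 164 165 165 165 165 165 165]
 [113 113 115 121 140 168 182 187 188 188 188 188 187 188]
 [112 112 112 118 140 171 187 193 193 194 194 194 194 194]
 [111 110 111 116 137 169 187 193 195 195 195 195 194 195]]
[[102 102 103 105 107 110 111 109 110 110 111 111 111 112]
 [140 140 139 140 140 136 123 113 109 110 111 112 112 112]
 [174 174 174 174 173 164 142 119 110 110 112 112 113 112]
 [191 190 190 190 189 177 149 120 110 110 112 114 113 112]
 [194 194 194 194 192 179 149 120 109 109 111 112 113 112]
 [194 194 194 194 192 179 149 120 109 109 110 111 111 111]]
[ 42  48  62  75  81  84  88  94 102 131 169 189 195 195 195 195 195 195
 195 195 195 195 195 195 195 195 192 176 133  82  49  42  42  44  54  73
  91 104 112 113 105  84  60  43  35  30]
[[193 194 194 192 179 147 115 109 111 113 113 114]
 [194 194 195 193 179 146 115 109 113 115 115 115]
 [194 194 195 192 180 148 117 110 113 115 115 113]
 [194 194 194 193 180 150 119 110 113 114 114 109]]
[[109 108 109 109 109 106 103  98  93  70  36  13   7   6   8]
 [115 115 115 116 115 112 106  99  88  65  33  12   9   7   5]
 [117 118 118 117 118 114 107  96  83  60  31  13   9   8   8]
 [112 116 118 118 117 115 106  95  80  55  28  10   7   7   7]]
(173, 210) [ 0.5874 -0.1451  0.082 ]
(339, 210) [0.5593 0.0255 0.082 ]
(190, 240) [ 0.603  -0.1193  0.114 ]
(338, 240) [0.5797 0.0214 0.114 ]
-0.0781 -0.0935
-0.0771 0.0795
-0.0584 -0.0707
-0.0576 0.072
```

>>> arm_command(moves=[0,0.7,2.5,0,0,0,2.5,0,0,0,2.5,0,0,0,2.5,0,0,0,2.4,0,0,0,2.4,0,0,0,0,0])

```text
time: 3.2
ee_pos: [0.5274, -0.0533, 0.0988]
eef_rot: [-0.085, 0.996, 0.0, -0.003]
ft_force: [-1.1, 0.7, -1.1]
width: 0.0868
grip_force: 0.0
```

>>> arm_command(moves=[-1,0,0,0,-1,0,0,0,-1,0,0,0,-0.8,0,0,0,0,0,0,0,0,0,0,0])

```text
time: 3.7
ee_pos: [0.5685, -0.0483, 0.1032]
eef_rot: [-0.084, 0.996, -0.0, 0.0]
ft_force: [0.1, -0.2, -0.8]
width: 0.087
grip_force: 0.0
```

>>> arm_command(moves=[-0.15,0,0.2,0,-0.15,0,0.2,0,-0.15,0,0,0,-0.15,0,0,0,-0.15,0,0,0,-0.15,0,0,0,-0.15,0,0,0,-0.15,0,0,0])

```text
time: 4.37
ee_pos: [0.5792, -0.0467, 0.0985]
eef_rot: [-0.084, 0.996, 0.0, -0.0]
ft_force: [-2.6, -0.6, 2.3]
width: 0.087
grip_force: 1.8
```

>>> arm_command(moves=[-0.12,0,0,0,-0.12,0,0,0,-0.12,0,0,0,-0.12,0,0,0,-0.12,0,0,0])

```text
time: 4.78
ee_pos: [0.5855, -0.0453, 0.0985]
eef_rot: [-0.084, 0.996, 0.0, -0.0]
ft_force: [-3.2, -0.0, 0.8]
width: 0.0869
grip_force: 1.6
```

>>> arm_command(moves=[-0.12,0,0,0,-0.12,0,0,0,-0.12,0,0,0,-0.1,0,0,0])

```text
time: 5.12
ee_pos: [0.5901, -0.0445, 0.0985]
eef_rot: [-0.084, 0.996, 0.0, 0.0]
ft_force: [-3.4, -0.8, 0.8]
width: 0.0871
grip_force: 1.5
```

>>> arm_command(moves=[-0.1,0,0,0,-0.1,0,0,0])

```text
time: 5.28
ee_pos: [0.5909, -0.0444, 0.0984]
eef_rot: [-0.084, 0.996, 0.0, -0.001]
ft_force: [-12.9, -0.9, 8.4]
width: 0.087
grip_force: 6.4
```

>>> arm_command(moves=[0.3,0,0,0,1,0,0,0,1,0,0,0,1,0,0,0,0,0,-3,0,0,0,-3,0,0,0,-3,0,0,0,-3,0,0,0,0,0], fingers=70)

```text
time: 6.03
ee_pos: [0.5624, -0.0501, 0.2245]
eef_rot: [-0.084, 0.996, 0.0, 0.005]
ft_force: [0.1, -0.9, 0.5]
width: 0.0606
grip_force: 0.0
```

>>> arm_command(moves=[0,0,0,7,0,0,0,7,0,0,0,7,0,0,0,7,0,0,0,7,0,0,0,7,0,0,0,7,0,0,0,7,0,0,0,7,0,0,0,7,0,0,0,7,0,0,0,7])

```text
time: 7.03
ee_pos: [0.56, -0.0496, 0.2186]
eef_rot: [0.607, 0.795, 0.001, 0.001]
ft_force: [-0.2, 0.1, 0.1]
width: 0.0609
grip_force: 0.0
```

>>> arm_command(moves=[0,0,0,6,0,0,0,0])

```text
time: 7.2
ee_pos: [0.5599, -0.0495, 0.2185]
eef_rot: [0.647, 0.763, 0.0, 0.0]
ft_force: [-0.6, -1.2, -0.1]
width: 0.0605
grip_force: 0.0
```

```bash
cat > st.py <<'E'
from h import *
np.set_printoptions(precision=4,suppress=True)
a=np.radians(9.7);e=np.array([np.cos(a),np.sin(a)]);n=np.array([-e[1],e[0]])
s=r.read_state();M=R.from_quat(s['eef_rot']).as_matrix();d=np.array([.6624,-.0374])-s['ee_pos'][:2]
print('t',s['time'],s['ee_pos'],'yaw of toolx',np.degrees(np.arctan2(M[1,0],M[0,0])),s['ft_force'],s['joint_positions'][6],s['width'])
for nm,off in [('approach',-.003*e+.112*n)]:
    print(nm,M[:2,:2].T@(d+off))
E
python3 st.py
```

```text
t 7.2 [ 0.5599 -0.0495  0.2185] yaw of toolx 99.37041933413714 [-0.6263 -1.2182 -0.0546] 0.3941187457518507 0.060492002208806996
approach [0.1073 0.0994]
```

>>> arm_command(moves=[2.7,2.5,0,0,2.7,2.5,0,0,2.7,2.5,0,0,2.6,2.4,0,0,0,0,0,0,0,0,0,0])

```text
time: 7.7
ee_pos: [0.6398, 0.0747, 0.2175]
eef_rot: [0.642, 0.766, -0.0, 0.0]
ft_force: [0.7, -0.6, -0.8]
width: 0.061
grip_force: 0.0
```

>>> arm_command(moves=[0,0,2,0,0,0,2,0,0,0,2,0,0,0,2,0,0,0,2,0,0,0,2,0,0,0,0,0,0,0,0,0])

```text
time: 8.37
ee_pos: [0.6386, 0.0712, 0.0985]
eef_rot: [0.645, 0.764, -0.0, -0.0]
ft_force: [0.8, -0.3, 0.5]
width: 0.0608
grip_force: 0.0
```

```bash
python3 st.py
python3 - <<'E'
from h import *
b,_=snap('side','d1');a,_=snap('scene','s1')
f=lambda x:cv2.resize(x[:,:,::-1],None,fx=4,fy=4,interpolation=cv2.INTER_CUBIC)
cv2.imwrite('pics/m1.png',np.hstack([f(b[130:220,165:260]),f(a[140:230,165:260])]))
E
```

```text
t 8.3667 [0.6386 0.0712 0.0985] yaw of toolx 99.64862384773633 [ 0.823  -0.3302  0.5181] 0.33250920610607526 0.06082076152801525
approach [0.001  0.0022]
```

View pics/m1.png

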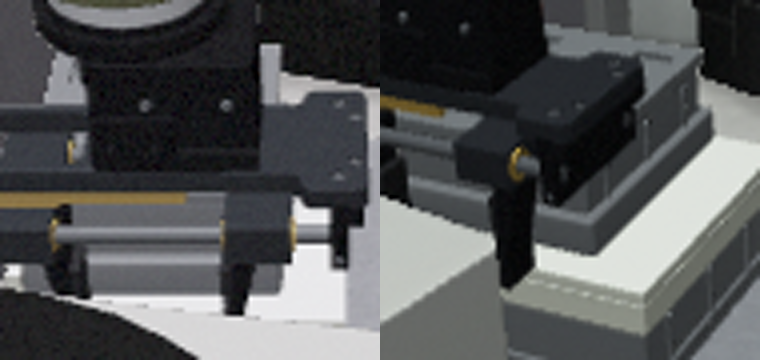

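The crops show the fingers standing free of the box's left side, over the lid edge, with the box moved back. Push right.

>>> arm_command(moves=[-0.8,0,0,0,-0.8,0,0,0,-0.6,0,0,0,-0.2,0,0,0,-0.12,0,0,0,-0.12,0,0,0,-0.12,0,0,0,-0.12,0,0,0])

```text
time: 9.13
ee_pos: [0.6439, 0.0441, 0.0985]
eef_rot: [0.645, 0.764, 0.0, -0.0]
ft_force: [-0.8, 0.3, -0.1]
width: 0.0612
grip_force: 0.0
```

>>> arm_command(moves=[-0.12,0,0,0,-0.12,0,0,0,-0.12,0,0,0])

```text
time: 9.38
ee_pos: [0.6443, 0.0413, 0.0984]
eef_rot: [0.645, 0.764, 0.0, -0.001]
ft_force: [-1.9, 3.6, 1.4]
width: 0.0611
grip_force: 1.8
```

>>> arm_command(moves=[-0.1,0,0,0,-0.1,0,0,0,-0.1,0,0,0,-0.1,0,0,0,-0.1,0,0,0])

```text
time: 9.8
ee_pos: [0.6453, 0.0353, 0.0985]
eef_rot: [0.645, 0.764, 0.0, -0.0]
ft_force: [-1.0, 2.6, 0.5]
width: 0.0611
grip_force: 1.5
```

>>> arm_command(moves=[-0.1,0,0,0,-0.1,0,0,0])

```text
time: 9.97
ee_pos: [0.6457, 0.0335, 0.0985]
eef_rot: [0.645, 0.764, 0.0, -0.0]
ft_force: [-0.5, 2.9, 0.8]
width: 0.061
grip_force: 1.5
```

>>> arm_command(moves=[-0.1,0,0,0,-0.1,0,0,0])

```text
time: 10.13
ee_pos: [0.646, 0.0317, 0.0985]
eef_rot: [0.645, 0.764, 0.0, -0.0]
ft_force: [-1.3, 8.1, 1.4]
width: 0.0614
grip_force: 3.6
```

Run:
```python
from h import *
b,_=snap('side','d2');a,_=snap('scene','s2')
f=lambda x:cv2.resize(x[:,:,::-1],None,fx=4,fy=4,interpolation=cv2.INTER_CUBIC)
cv2.imwrite('pics/m2.png',np.hstack([f(b[130:220,165:260]),f(a[140:230,165:260])]))
```

```text
(no output)
```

View pics/m2.png

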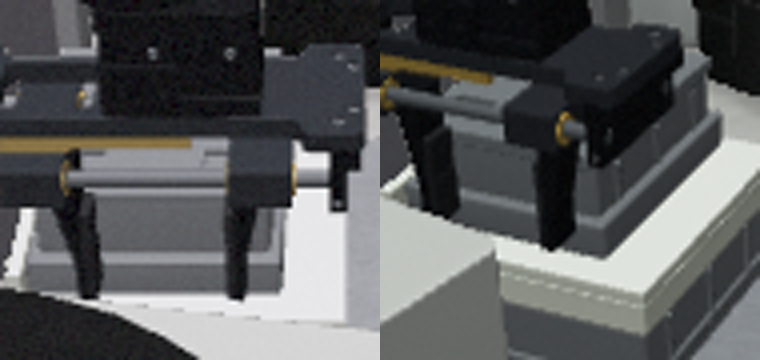

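The fingers sit on the box's left band; the force rise suggests feet against recess walls. Back off and measure the height.

>>> arm_command(moves=[0.3,0,0,0,0.9,0,0,0,1,0,0,0,0,0,-3,0,0,0,-3,0,0,0,-3,0,0,0,-3,0,3,0,-2,0,3.5,0,-2,0,1,-3.5,0,0,1,-3.5,0,0,0,0,0,0])

```text
time: 11.23
ee_pos: [0.5536, 0.1284, 0.2575]
eef_rot: [0.643, 0.766, -0.0, -0.003]
ft_force: [-0.6, 0.1, -1.1]
width: 0.0611
grip_force: 0.0
```

Run:
```python
from h import *
b,_=snap('side','d3');a,_=snap('scene','s3')
f=lambda x:cv2.resize(x[:,:,::-1],None,fx=4,fy=4,interpolation=cv2.INTER_CUBIC)
cv2.imwrite('pics/m3.png',np.hstack([f(b[130:230,165:260]),f(a[140:240,165:260])]))
```

```text
(no output)
```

View pics/m3.png

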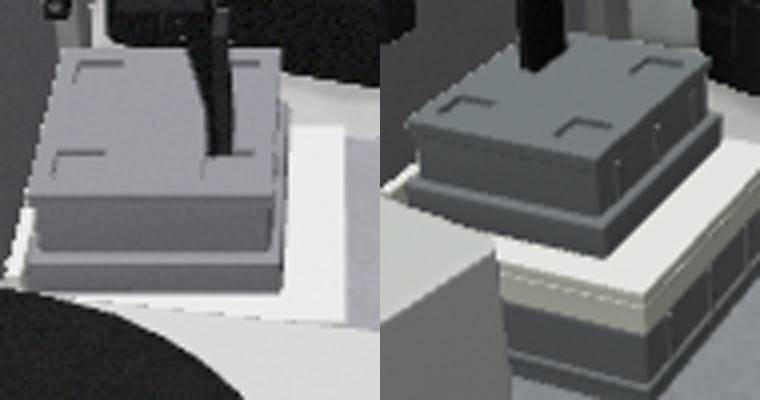

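Upper lid corners, side crop: (30,196),(281,47),(272,197); scene crop: (27,122),(330,63),(218,158).

Run:
```python
from h import *
np.set_printoptions(precision=4,suppress=True)
i=r.camera_info('scene');j=r.camera_info('side')
def tri(p,q):
    o1,o2=i['origin'],j['origin'];d1=ray(i,*p,0)-o1;d2=ray(j,*q,0)-o2
    t=np.linalg.lstsq(np.c_[d1,-d2],o2-o1,rcond=None)[0];a=o1+d1*t[0];b=o2+d2*t[1];return (a+b)/2,np.linalg.norm(a-b)
S=lambda x,y,k,ox=160:(ox+x/k-.4,140+y/k-.4)
D=lambda x,y,k:(165+x/k-.4,130+y/k-.4)
print('before');[print(*tri(S(*a,5),D(*b,5))) for a,b in zip([(75,150),(460,68),(318,200)],[(65,245),(387,57),(378,243)])]
print('after');[print(*tri(S(*a,4,165),D(*b,4))) for a,b in zip([(27,122),(330,63),(218,158)],[(30,196),(281,47),(272,197)])]
# size check on two height hypotheses
for z in(.150,.142):
    for P,c in(([(27,122),(330,63),(218,158)],lambda p:ray(i,*S(*p,4,165),z)),([(30,196),(281,47),(272,197)],lambda p:ray(j,*D(*p,4),z))):
        q=[c(p)[:2] for p in P];print(z,np.array(q).tolist(),np.linalg.norm(q[2]-q[0]),np.linalg.norm(q[1]-q[2]),'ctr',(q[0]+q[1])/2)
```

```text
before
[0.6965 0.0325 0.1474] 0.002693162278424052
[ 0.6019 -0.1141  0.1513] 0.0016695750608667194
[0.5819 0.0136 0.148 ] 0.00159143978884107
after
[0.7085 0.0301 0.143 ] 0.0007208658392219419
[ 0.6194 -0.1223  0.1412] 0.0031244150527862755
[0.5975 0.0083 0.1417] 0.002917946073135658
0.15 [[0.6981104845465312, 0.039154810197492784], [0.6063650829420106, -0.10343157199011821], [0.5884783199767557, 0.017748794172293025]] 0.11170241282230861 0.12249333627847385 ctr [ 0.6522 -0.0321]
0.15 [[0.7045399242830086, 0.039889364213572365], [0.6166872721816344, -0.11069862125457597], [0.594702562047083, 0.022038589910884143]] 0.11127846281357161 0.1345455116593794 ctr [ 0.6606 -0.0354]
0.142 [[0.7104951326508598, 0.028078116278800636], [0.6167281869351268, -0.11765005455662703], [0.5984473019789198, 0.00620043404599302]] 0.11416369535963457 0.12519238907333702 ctr [ 0.6636 -0.0448]
0.142 [[0.7089082778249012, 0.029357553165666017], [0.6194747074849446, -0.12394027983745781], [0.5970943800481227, 0.01118555219545081]] 0.11328093111948445 0.13696667309519203 ctr [ 0.6642 -0.0473]
```

The corners now triangulate to z ≈ 0.142, against about 0.149 before. All three agree, so the box is level. Its centre matches the target, so all four feet are home and the arm is clear.

```bash
python3 -c "
from bench import r
print(r.close_job())"
```

```text
the job is handed in; nothing more can be done
None
```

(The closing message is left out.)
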